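# Fit the stub antenna in its clamp mount

## Robot

A 6-joint arm with a two-finger parallel gripper is mounted at the origin on the work surface. World frame = base frame: x ahead of the robot, y to its left, z up, the work surface at z = 0. Lengths are in m, angles in rad, forces in N, time in s.
With the tool pointing down it reaches from about 0.35 to 0.775 m from the base axis. Payload 5.5 kg.
Tool frame: the origin (TCP) lies at the very end of the fingers, on their centre line; the grasp point (between the pads) lies 19 mm behind it; z points along the fingers, x is the direction in which the jaws open and shut, and the axes are right-handed (so a half turn about z gives the same grasp; the last joint's range is limited). The gripper opens to 85 mm and grips with 20 to 120 N. Pads are 22 mm wide; open, the fingers measure 114 mm over their backs; the gripper's body (76 mm by 85 mm) begins 54 mm behind the grasp point. The pads swing forward as they close: fully open they stand 13 mm farther back than shut.
Start: joints at [-1.471, 0.313, 0.046, 1.304, 0, 1.431], TCP at [0.137, -0.559, 0.231] pointing down, gripper open.
Joint ranges: [-2.76, 2.76], [-0.86, 1.69], [-1.03, 1.26], [-2.2, 2.34], [-1.47, 1.5], [-3.14, 3.14]. Speed limits (rad/s): [2.57, 2.57, 3.14, 3.14, 3.14, 3.14].

## Interface

Orientations are given as a unit quaternion [w, x, y, z].
In Python, from workcell import monitor, eyes, ticket gives the robot as it stands.
- The arm moves only by the tool send_rows, never from a script. Its argument "targets" is a list of rows, each a list of 5 numbers: the shift along the world's x, y, z in m, then the turn about the world's z in degrees, then the closure in counts, from 0 (fully open) to 255 (shut). A call has 1 to 12 rows; each row shifts and turns the commanded pose from where the row before left it; what a row does not reach is not made up. A row lasts 1/10 s, in which the tool goes at most 50 mm and 8.59 degrees, less where a joint would pass 70% of its speed; a pose out of reach is approached as far as the arm can. A call is refused whole if a number of a shift passes 0.05 or a number of a turn 8.59, either way. A call with a gripper value outside its range is refused whole. The fingers move at their own pace and stop on an object; "newtons" is the grip in N (left out, the last holds). Time passes only in rows, so rows that do not move let the fingers close. It gives the time, the measured TCP pose, the force and the opening at its end, in the units of the state.
- monitor.get_state(): the state, without advancing time (a new reading comes with each control period).
- eyes.read_camera(name): name is "scene" or "top"; returns a dict with "img" (384x512x3 uint8, red, green, blue), "z_map" (384x512 float32, m along the optical axis (not along the pixel's ray), 0 where there is no reading), "camera_matrix" (3x3 intrinsics, pixels), "pose" (4x4, takes a point from camera to world coordinates). Camera axes: x right, y down, z forward; pixel columns grow to the right and rows downward; lengths in m; the calibration is good to about 2 mm. A picture is of the moment at which its call begins.
- ticket.hand_in(): hands the job in, once; it reports no verdict.
Trained networks look in the newest picture that a camera, given by its name, has taken for a name from the list of things; names that differ only in an ending like _2 or _b are one class to them, and where a whole thing is asked for, a point or a joint stands for the part that bears it (a point fixed in the world has none). Each returns a list of dicts, best first, with "conf" (0 to 1); they miss things now and then, are a little off and sometimes report something else, mostly with a low value. They report only what shows in the picture. A call takes as long as a camera call. They do not tell look-alikes from the thing itself.
- eyes.spot_in(name, camera): "xyz" ([x, y, z] in m, in world coordinates, good to about 4 mm: the middle of the surface that is visible of it).
- eyes.tip_of(name, camera): "xyz" ([x, y, z] in m, in world coordinates, good to about 4 mm: a listed point, or the origin of a listed thing).
The state is a dict: "clock": time; "joint_pos": joint angles; "qvel": joint speeds; "tau": joint torques, N m; "tcp_pos": TCP position; "orientation": TCP orientation; "wrist_force": force on the tool from outside, world axes, zero at the start; "ft_torque": the same for the moment, N m; "finger_gap": finger opening in m.
Only numpy, scipy, OpenCV 4.12 (cv2) and the standard library are available. Lean on these libraries where they do the work, as an engineer would, in place of code of your own. Each camera call takes 0.05 s, during which the arm holds its last target.

## Task

Take the stub antenna with the yellow band from the stand, press it gently down into the desk mount until its foot is fully home on the bottom of the socket, let go of it, then turn the red wing nut clockwise (seen from above) until the collet clearly grips the shank, firmly but without overtightening. Leave the blue-banded spare, the phone, the mug and the hand radio alone.

Things in the scene. Friction and masses are not known exactly. Their poses are not given: they have to be found in the camera images.
- antenna_grip (a point): Antenna with the yellow band and yellow top, 100 mm tall, standing upright in one of the two holes of the grey stand: steel shank of 12 mm diameter, 56 mm long, with a rounded foot, below a black sleeve of 20 mm diameter and 44 mm length. This point is the centre of the sleeve, 78 mm above the foot; z runs up along the antenna. About 0.06 kg.
- antenna_foot (a point): Centre of the lower end of the shank of the yellow-banded antenna, 78 mm below the sleeve's centre.
- spare_grip (a point): Centre of the sleeve of the blue-banded, blue-topped spare antenna, the same in shape, in the other hole. To be left there.
- stand: Grey block, 70 x 160 x 45 mm (x, y, z), fixed, origin under its centre. Two holes 40 mm deep, 90 mm apart along its y; about 1.3 mm of play round the shank. An antenna in it has its sleeve from 61 to 105 mm above the desk.
- socket_mouth (a point): Centre of the open top of the mount's socket, 76 mm above the desk. The mount is fixed: a round foot of 110 mm diameter with an upright post. The mouth narrows from 10.5 mm radius to a bore of 7 mm radius 6 mm lower. z is up.
- socket_floor (a point): Centre of the flat bottom of the socket, 50 mm below the mouth. An antenna that is home has its foot here, its sleeve 6 to 50 mm above the mouth. From 17 mm above the bottom a spring ball presses on the shank from the side: it no longer sinks by itself and must be pushed (up to about 8 N) until it stands hard on the bottom. Let go, the ball keeps it upright.
- jaw: Brass clamping jaw inside the post, 56 mm above the desk, hardly visible; the nut drives it inwards 5 mm per radian against the shank, which it presses against the far side of the bore. This point lies about on the post's axis.
- nut_wing (a point): Middle of one of the two wings of the red nut: 48 mm from the post's axis, 59 mm above the desk; x points out along the wing. Each wing is an upright tab 10 mm thick, 28 mm high (45 to 73 mm above the desk), 30 to 66 mm from the axis; the other wing lies opposite. Tighten clockwise seen from above.
- phone: Mobile phone lying on the desk, 73 x 150 x 9 mm, origin under its centre.
- mug: White mug, 85 mm high, 76 mm in diameter, origin under its centre.
- radio: Black hand radio standing on the desk, 36 x 58 x 150 mm with its aerial, origin under its centre.
- socket: The post of the mount with its socket (round, 31 mm in diameter, 22 to 70 mm above the desk), fixed; origin on its axis, 22 mm above the desk.
- nut_hub (a point): Nut's centre, 57 mm above the desk; it turns about the post's upright axis. It runs stiffly (about 0.25 N m) and stays where it is left. The jaw meets the shank after 0.4 to 1.5 rad of turning, unseen and different each time; then the torque climbs, by some 0.3 N m in the next 0.25 rad. Some 0.45 to 0.5 N m grips well; above 0.6 N m is too much.
Things that resemble listed ones, but are neither listed nor needed, are in the scene too. What is shaped like the part that bears socket_mouth but green or pink is not meant.

How it is judged:
On the way, in this order (a step that is already met when the one before it is completed fails the run):
1. the antenna stands home on the bottom of the socket, let go, with the nut still loose (z of antenna_foot in the frame of socket_floor below 0.002 m and horizontal distance between antenna_foot and socket_floor below 0.003 m and contact force between jaw and antenna below 2 N and contact force between the fingers and antenna below 0.2 N), for 0.2 s.
2. the nut is tightened until the jaw grips the shank (contact force between jaw and antenna above 15 N), for 0.2 s.
At the end, for the whole second after the job is handed in: The yellow-banded antenna stands in the mount with its foot within 2 mm of the socket's bottom and 3 mm of its axis, within 0.08 rad of upright and at rest, and the jaw presses on the shank with more than 15 N (z of antenna_foot in the frame of socket_floor below 0.002 m and horizontal distance between antenna_foot and socket_floor below 0.003 m and angle between antenna_grip's own z axis and vertical below 0.08 rad and contact force between jaw and antenna above 15 N and linear speed of antenna below 0.02 m/s); the robot touches nothing.
It fails at once if the antenna is rammed: more than 25 N between it and the socket while the jaw does not grip it (contact force between antenna and socket above 25 N and contact force between jaw and antenna below 3 N).
It fails at once if the collet is overtightened: more than 75 N between jaw and shank (contact force between jaw and antenna above 75 N).
It fails at once if the spare antenna is disturbed (moved over 10 mm) (distance of spare_grip from where it was at the start of the episode above 0.01 m).
It fails at once if the phone, mug or radio is moved over 20 mm (distance of any of phone, mug, radio from where it was at the start of the episode above 0.02 m).
It also fails if it takes over 72 s, if anything falls off the work surface, if the arm or the gripper's body presses on something with over 40 N, if the wrist force passes 120 N, or if a joint passes its speed limit or range.

## Working session

There is one attempt and no reset: what is moved stays moved. The work goes in short steps, Python scripts to look and compute and a tool call to move; the robot and the scene stay as the last step left them, time stands still between calls to the robot, and variables do not carry over. Pictures are saved under pics/ and viewed, and the job is handed in when it is done.

Besides the shell and the picture viewer there is one more tool, called after "Emit:" as a command line: name --pt "numbers of a row" for each row, then --argument value for the rest. send_rows: Moves the arm, as the interface text tells. Its arguments: {"type":"object","properties":{"targets":{"type":"array"},"newtons":{"type":"number"}},"required":["targets"]}

```bash
mkdir -p pics; cat > h.py <<'E'
import numpy as np,cv2
from workcell import monitor,eyes,ticket
def save(name,fn,crop=None,scale=1):
    d=eyes.read_camera(name); im=d["img"][:,:,::-1].copy()
    if crop: r0,r1,c0,c1=crop; im=im[r0:r1,c0:c1]
    im=cv2.resize(im,None,fx=scale,fy=scale,interpolation=cv2.INTER_CUBIC)
    cv2.imwrite("pics/"+fn,im); return d
def world(d):
    K=d["camera_matrix"];z=d["z_map"];h,w=z.shape
    u,v=np.meshgrid(np.arange(w),np.arange(h))
    P=np.stack([(u-K[0,2])/K[0,0]*z,(v-K[1,2])/K[1,1]*z,z,np.ones_like(z)],-1)
    return (P@d["pose"].T)[...,:3]
def proj(d,p):
    q=np.linalg.inv(d["pose"])@np.append(p,1); q=d["camera_matrix"]@q[:3]; return q[:2]/q[2]
E
python3 - <<'E'
from h import *
np.set_printoptions(precision=4,suppress=True)
print(monitor.get_state())
for c in("scene","top"):
    d=save(c,c+"1.png",scale=1.5); print(c,d["pose"])
    for n in["antenna_grip","spare_grip","stand","socket_mouth","nut_wing","nut_hub","socket","phone","mug","radio"]:
        for r in eyes.tip_of(n,c)[:4]: print(n,np.round(r["xyz"],4),round(r["conf"],2),proj(d,r["xyz"]).round())
E
```

```text
{'clock': 0.0, 'joint_pos': array([-1.4706,  0.314 ,  0.045 ,  1.3036,  0.    ,  1.4312]), 'qvel': array([-0.0018,  0.0003,  0.0029,  0.0015, -0.0002,  0.0005]), 'tau': array([  0.0002, -48.062 ,  29.8535,   0.0191,   0.0001,  -0.    ]), 'tcp_pos': array([ 0.1365, -0.558 ,  0.2304]), 'orientation': array([-0.0007,  0.7866, -0.6175, -0.0006]), 'wrist_force': array([ 0.3836,  0.235 , -0.2716]), 'ft_torque': array([ 0.0639, -0.0523,  0.0379]), 'finger_gap': 0.08539251308467702}
scene [[ 0.5875  0.5666 -0.5778  1.1872]
 [ 0.809  -0.4263  0.4047 -0.3764]
 [-0.017  -0.7052 -0.7088  0.7336]
 [ 0.      0.      0.      1.    ]]
antenna_grip [ 0.5526 -0.0996  0.0788] 0.45 [198. 186.]
spare_grip [ 0.6857  0.3633 -0.0024] 0.61 [355. 166.]
spare_grip [ 0.5625 -0.1851  0.0837] 0.6 [169. 202.]
spare_grip [0.5382 0.127  0.0257] 0.3 [264. 164.]
stand [ 0.5516 -0.141   0.0001] 0.94 [188. 213.]
socket_mouth [0.5388 0.1292 0.078 ] 0.66 [265. 150.]
socket_mouth [0.7389 0.213  0.0776] 0.59 [337. 176.]
socket_mouth [0.5685 0.3155 0.0796] 0.52 [320. 131.]
nut_wing [0.6095 0.3393 0.0622] 0.74 [335. 139.]
nut
[... 810 characters left out ...]
 [292. 230.]
socket_mouth [0.6834 0.3663 0.0029] 0.56 [128. 189.]
socket_mouth [0.7464 0.2134 0.0781] 0.53 [174. 163.]
socket_mouth [0.5705 0.3141 0.0778] 0.47 [136. 222.]
socket_mouth [0.5394 0.1288 0.0767] 0.46 [201. 233.]
nut_wing [0.6121 0.3347 0.0588] 0.64 [131. 209.]
nut_wing [0.5838 0.1305 0.057 ] 0.6 [201. 219.]
nut_wing [0.7873 0.2281 0.0606] 0.56 [170. 151.]
nut_hub [0.5398 0.129  0.0567] 0.7 [201. 234.]
nut_hub [0.7371 0.2116 0.0582] 0.47 [175. 168.]
nut_hub [0.5653 0.3137 0.0615] 0.46 [137. 225.]
socket [0.5373 0.1326 0.0192] 0.62 [202. 236.]
socket [0.7403 0.2134 0.0212] 0.48 [177. 170.]
socket [0.5687 0.3125 0.0245] 0.41 [141. 225.]
radio [0.6868 0.3653 0.002 ] 0.83 [129. 188.]
```

View pics/scene1.png

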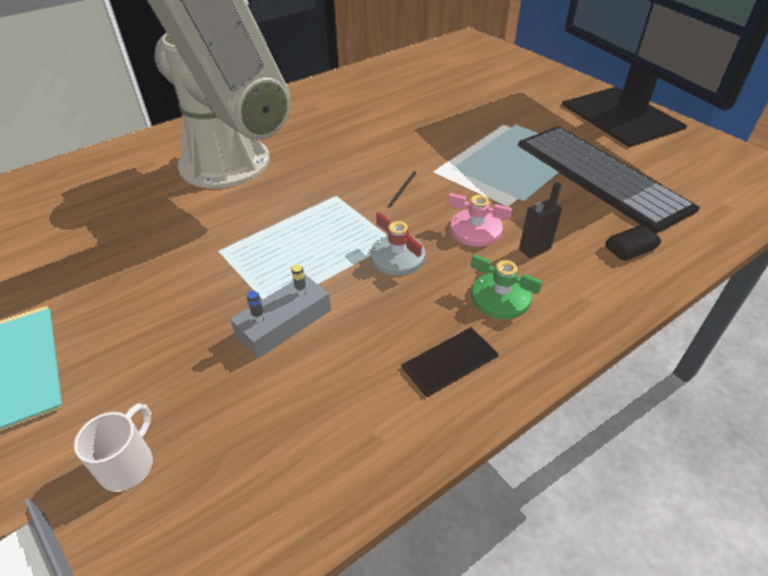

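View pics/top1.png

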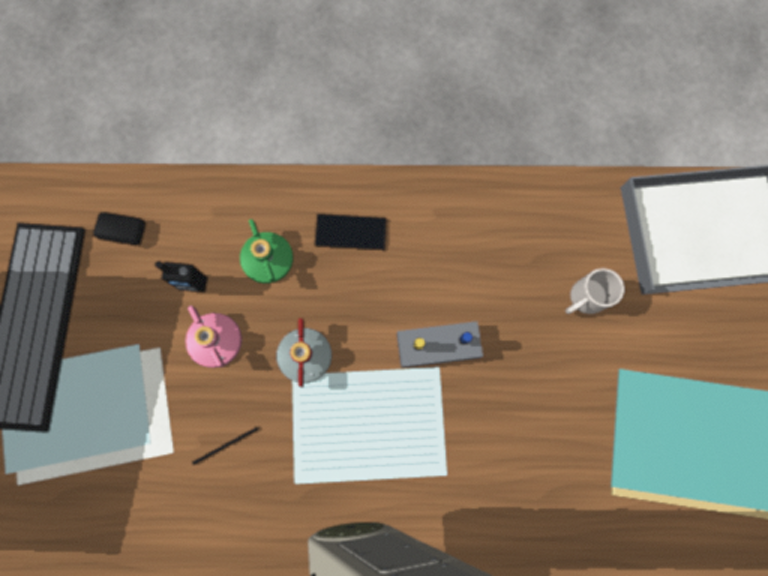

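Candidates (native scene pixels): antennas are the yellow-banded one at (198,183) and the blue spare at (169,202). Mounts are grey with a red nut at (265,155), pink at (318,138) and green at (336,182). I choose yellow and grey/red, and check them in a close crop and with depth.

```bash
python3 - <<'E'
from h import *
np.set_printoptions(precision=4,suppress=True)
ims=[]
for c,crop in(("scene",(120,250,140,300)),("top",(190,260,190,340))):
    d=eyes.read_camera(c);W=world(d);rgb=d["img"]
    hsv=cv2.cvtColor(rgb,cv2.COLOR_RGB2HSV).astype(int)
    r0,r1,c0,c1=crop
    im=cv2.resize(rgb[r0:r1,c0:c1,::-1],(640,int(640*(r1-r0)/(c1-c0))),interpolation=cv2.INTER_CUBIC);ims.append(im)
    H,S,V=hsv[...,0],hsv[...,1],hsv[...,2]
    m=np.zeros(H.shape,bool);m[r0:r1,c0:c1]=1
    z=W[...,2]
    def rep(n,k):
        p=W[k&m]; print(c,n,len(p),"mean",p.mean(0),"min",p.min(0),"max",p.max(0))
        return p
    near=lambda x,y,r:(np.hypot(W[...,0]-x,W[...,1]-y)<r)
    rep("ant",near(.552,-.095,.03)&(z>.065))
    rep("ant top",near(.552,-.095,.03)&(z>.1))
    rep("spare",near(.557,-.185,.03)&(z>.065))
    red=((H<8)|(H>172))&(S>120)&(V>60)&near(.54,.13,.08)&(z>.05)
    p=rep("red",red)
    t=W[red&m&(z>.068)]
    r=np.hypot(t[:,0]-.539,t[:,1]-.129); w=t[r>.028]
    q=w[:,:2]; a=q[q[:,0]>.55];b=q[q[:,0]<.53]
    print("wings",a.mean(0),len(a),b.mean(0),len(b))
    u,s,vt=np.linalg.svd(q-q.mean(0));print("dir",vt[0],np.degrees(np.arctan2(vt[0][1],vt[0][0])),q.mean(0))
    k=near(.539,.129,.02)&(z>.062)&~red
    rep("mouth ring",k)
    k=near(.555,-.14,.1)&(z>.04)&(z<.048); p=rep("stand",k); print(cv2.minAreaRect((p[:,:2]).astype(np.float32)))
    k=near(.539,.129,.06)&(z>.006)&(z<.03); p=rep("mountfoot",k)
cv2.imwrite("pics/crop1.png",np.vstack([i[:, :] for i in ims])[:600*2]) if 0 else None
for i,im in enumerate(ims): cv2.imwrite(f"pics/crop{i}.png",im)
E
```

```text
scene ant 109 mean [ 0.557  -0.0982  0.089 ] min [ 0.5431 -0.1061  0.0658] max [ 0.5636 -0.0867  0.1054]
scene ant top 32 mean [ 0.5534 -0.0967  0.1029] min [ 0.5431 -0.1051  0.1005] max [ 0.5607 -0.0888  0.1054]
scene spare 121 mean [ 0.5679 -0.1866  0.0895] min [ 0.5549 -0.1958  0.0652] max [ 0.5732 -0.176   0.1051]
scene red 107 mean [0.5563 0.1285 0.065 ] min [0.4731 0.1115 0.0504] max [0.604  0.148  0.0743]
wings [0.5881 0.1297] 24 [0.4915 0.1291] 20
dir [1.     0.0072] 0.4099095298066677 [0.5442 0.1294]
scene mouth ring 107 mean [0.5388 0.128  0.0701] min [0.5196 0.1097 0.0621] max [0.5556 0.1488 0.0766]
scene stand 1086 mean [ 0.5617 -0.1448  0.0427] min [ 0.5137 -0.2233  0.04  ] max [ 0.6019 -0.0575  0.048 ]
((0.5568602085113525, -0.14025038480758667), (0.07423464953899384, 0.16143561899662018), 7.3112006187438965)
scene mountfoot 537 mean [0.5514 0.1138 0.0157] min [0.4846 0.0762 0.0061] max [0.5952 0.1826 0.0294]
top ant 51 mean [ 0.5481 -0.0942  0.101 ] min [ 0.5397 -0.1044  0.0695] max [ 0.559  -0.0854  0.1101]
top ant top 38 mean [ 0.5498 -0.0951  0.1048] min [ 0.5413 -0.1044  0.1   ] max [ 0.559  -0.0876  0.1101]
top spare 57 mean [ 0.5594 -0.1819  0.0987] min [ 0.5507 -0.1918  0.065 ] max [ 0.5705 -0.1738  0.108 ]
top red 86 mean [0.5387 0.1302 0.0701] min [0.4745 0.114  0.0584] max [0.601  0.1357 0.0772]
wings [0.5854 0.132 ] 34 [0.4907 0.1293] 30
dir [-0.9996 -0.0297] -178.2984442690262 [0.541  0.1307]
top mouth ring 123 mean [0.5375 0.1297 0.0728] min [0.5195 0.1114 0.0639] max [0.5549 0.1479 0.081 ]
top stand 1097 mean [ 0.5545 -0.1393  0.0443] min [ 0.5133 -0.222   0.04  ] max [ 0.5996 -0.0567  0.048 ]
((0.5554389357566833, -0.13990706205368042), (0.07042499631643295, 0.16066841781139374), 7.1869282722473145)
top mountfoot 699 mean [0.5342 0.1221 0.018 ] min [0.4806 0.0777 0.0065] max [0.5894 0.1694 0.0282]
```

View pics/crop0.png

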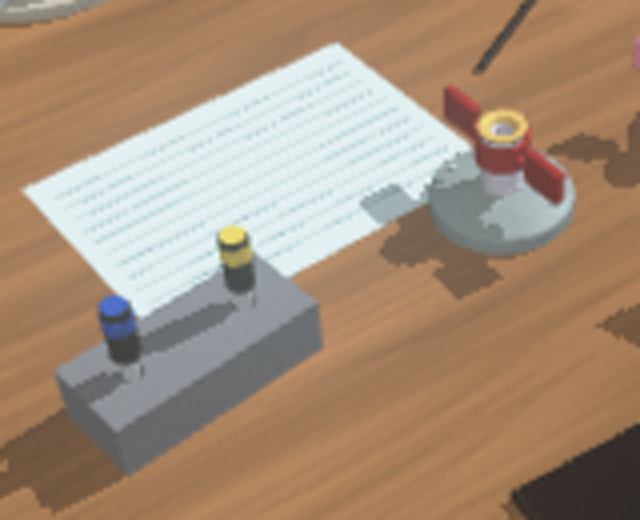

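View pics/crop1.png

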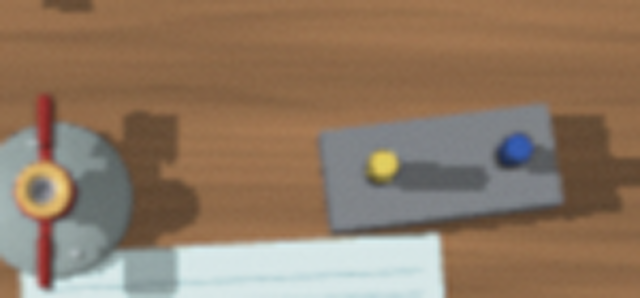

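Crop check: the yellow-banded antenna is at crop (235,250), the blue spare at (118,320), and the grey mount with the red nut at (500,150), with its wings along world x. Stand geometry puts the antenna axis at about (0.5506, -0.0955) and the socket axis at about (0.5385, 0.129). I move over the antenna, turning the jaws to world x.

Emit:
send_rows --pt "0.028 0.031 0 6.4 0" --pt "0.028 0.031 0 6.4 0" --pt "0.028 0.031 0 6.4 0" --pt "0.028 0.031 0 6.4 0" --pt "0.028 0.031 0 6.4 0" --pt "0.028 0.031 0 6.4 0" --pt "0.028 0.031 0 6.4 0" --pt "0.028 0.031 0 6.4 0" --pt "0.028 0.031 0 6.4 0" --pt "0.028 0.031 0 6.4 0" --pt "0.028 0.031 0 6.4 0" --pt "0.028 0.031 0 6.4 0" --newtons 40

```text
clock: 2.4
tcp_pos: [0.4736, -0.1852, 0.2316]
orientation: [0.0, 1.0, 0.007, 0.0]
wrist_force: [0.4, -0.7, 0.3]
finger_gap: 0.0855
```

Emit:
send_rows --pt "0.026 0.03 0 0 0" --pt "0.026 0.03 0 0 0" --pt "0.026 0.03 0 0 0" --pt "0 0 0 0 0" --pt "0 0 0 0 0" --pt "0 0 0 0 0"

```text
clock: 3.0
tcp_pos: [0.55, -0.0971, 0.2312]
orientation: [0.0, 1.0, 0.004, -0.0]
wrist_force: [0.1, 0.9, 0.0]
finger_gap: 0.0853
```

Emit:
send_rows --pt "0.0006 0.0014 -0.04 0 0" --pt "0 0 -0.04 0 0" --pt "0 0 -0.04 0 0" --pt "0 0 -0.02 0 0" --pt "0 0 -0.02 0 0" --pt "0 0 0 0 0" --pt "0 0 0 0 0"

```text
clock: 3.7
tcp_pos: [0.5506, -0.0962, 0.0718]
orientation: [-0.0, 1.0, 0.004, -0.0]
wrist_force: [0.7, 0.8, 0.5]
finger_gap: 0.0855
```

```bash
python3 - <<'E'
from h import *
d=save("scene","s2.png",(120,250,140,300),4); print(monitor.get_state()["tcp_pos"])
d=save("top","t2.png",(190,260,240,340),6)
E
```

```text
[ 0.55144846 -0.09623419  0.0725232 ]
```

View pics/s2.png

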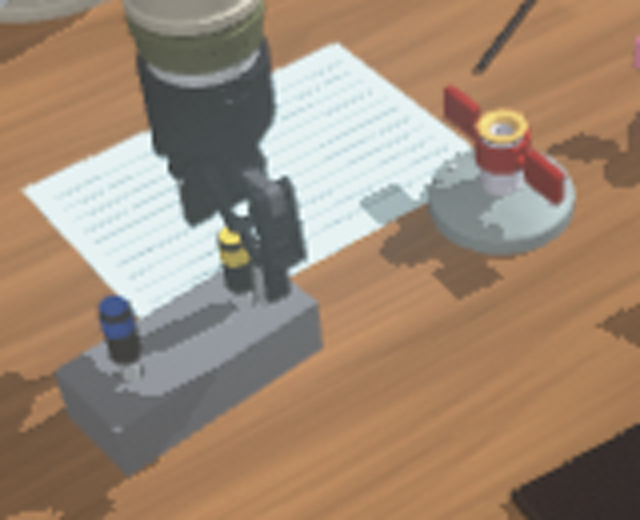

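The yellow antenna at crop (235,255) stands between the open fingers. I close on it.

Emit:
send_rows --pt "0 0 0 0 150" --pt "0 0 0 0 180" --pt "0 0 0 0 255" --pt "0 0 0 0 255" --pt "0 0 0 0 255" --pt "0 0 0 0 255" --pt "0 0 0 0 255" --pt "0 0 0 0 255" --newtons 40

```text
clock: 4.6
tcp_pos: [0.5515, -0.0952, 0.0715]
orientation: [0.0, 1.0, 0.005, 0.0]
wrist_force: [0.9, 0.2, 2.0]
finger_gap: 0.0185
```

Emit:
send_rows --pt "0 0 0.01 0 255" --pt "0 0 0.02 0 255" --pt "0 0 0.02 0 255" --pt "0 0 0.03 0 255" --pt "0 0 0.03 0 255" --pt "0 0 0 0 255" --pt "0 0 0 0 255"

```text
clock: 5.3
tcp_pos: [0.5515, -0.0953, 0.1822]
orientation: [0.0, 1.0, 0.005, 0.001]
wrist_force: [0.1, 0.0, -1.0]
finger_gap: 0.0189
```

Emit:
send_rows --pt "-0.002 0.03 0 0 255" --pt "-0.002 0.03 0 0 255" --pt "-0.002 0.03 0 0 255" --pt "-0.002 0.03 0 0 255" --pt "-0.002 0.03 0 0 255" --pt "-0.001 0.03 0 0 255" --pt "-0.001 0.03 0 0 255" --pt "0 0.013 0 0 255" --pt "0 0 0 0 255" --pt "0 0 0 0 255" --pt "0 0 0 0 255"

```text
clock: 6.4
tcp_pos: [0.5391, 0.1266, 0.1809]
orientation: [0.0, 1.0, 0.004, -0.0]
wrist_force: [1.0, -0.6, -0.8]
finger_gap: 0.0189
```

```bash
python3 - <<'E'
from h import *
np.set_printoptions(precision=4,suppress=True)
s=monitor.get_state();print(s["tcp_pos"],s["wrist_force"])
for c,crop in(("scene",(60,190,200,330)),("top",(190,270,150,260))):
    d=save(c,f"{c}3.png",crop,5 if c=="scene" else 6);W=world(d);z=W[...,2]
    hsv=cv2.cvtColor(d["img"],cv2.COLOR_RGB2HSV).astype(int)
    near=np.hypot(W[...,0]-.539,W[...,1]-.129)<.03
    for a,b in((.09,.1),(.1,.11),(.11,.12),(.12,.13),(.13,.145),(.145,.16)):
        p=W[near&(z>a)&(z<b)]
        if len(p):print(c,a,len(p),np.median(p,0),p.min(0),p.max(0))
    for n in["antenna_foot","antenna_grip","socket_mouth"]:
        for r in eyes.tip_of(n,c)[:4]: print(c,n,np.round(r["xyz"],4),round(r["conf"],2))
E
```

```text
[0.5391 0.1266 0.1809] [ 1.0494 -0.5612 -0.8152]
scene 0.11 4 [0.544  0.1229 0.1177] [0.5402 0.1206 0.1157] [0.5457 0.1267 0.119 ]
scene 0.12 11 [0.5444 0.1226 0.1243] [0.5394 0.1204 0.1214] [0.5465 0.128  0.1294]
scene 0.13 18 [0.5442 0.1213 0.1371] [0.5395 0.1193 0.13  ] [0.5485 0.1275 0.1435]
scene 0.145 19 [0.544  0.1228 0.1525] [0.5388 0.1193 0.145 ] [0.5484 0.1272 0.1582]
scene antenna_foot [0.5408 0.129  0.1145] 0.47
scene antenna_grip [0.5405 0.121  0.1908] 0.65
scene antenna_grip [ 0.5529 -0.1388 -0.    ] 0.36
scene socket_mouth [0.5387 0.1266 0.0789] 0.64
scene socket_mouth [ 0.6848  0.3656 -0.0025] 0.59
scene socket_mouth [0.5649 0.3116 0.0778] 0.54
scene socket_mouth [0.7411 0.2138 0.0787] 0.49
top 0.12 2 [0.5351 0.1225 0.1276] [0.5338 0.1212 0.1276] [0.5365 0.1238 0.1277]
```

View pics/scene3.png

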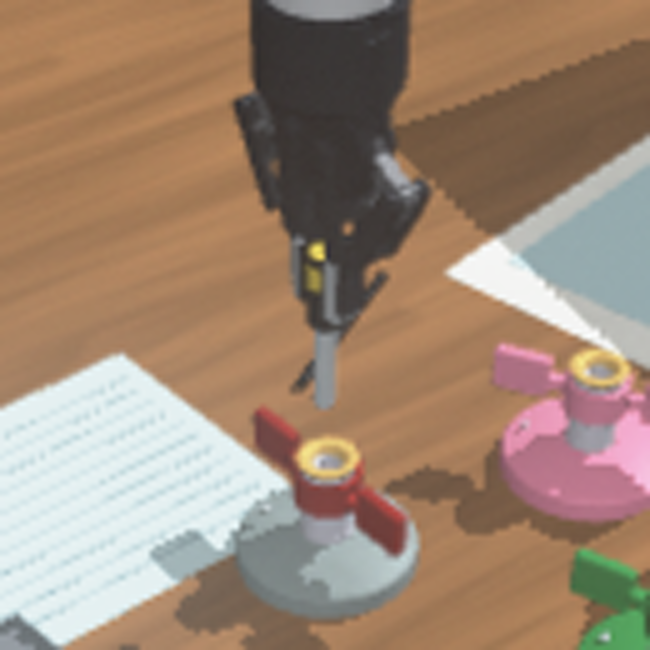

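View pics/top3.png

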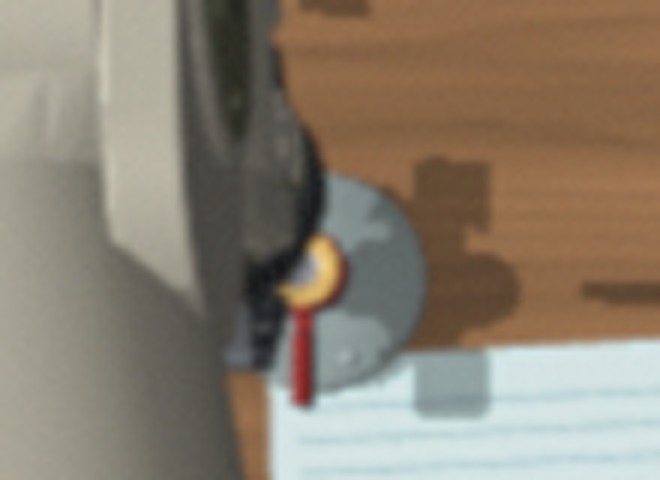

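The shank hangs straight at about (0.5395, 0.126), foot z about 0.114, some 2 mm short of the mouth in y. I correct and lower stepwise, watching the force.

Emit:
send_rows --pt "-0.0005 0.0022 0 0 255" --pt "0 0 -0.015 0 255" --pt "0 0 -0.015 0 255" --pt "0 0 -0.005 0 255" --pt "0 0 -0.003 0 255" --pt "0 0 -0.003 0 255" --pt "0 0 -0.003 0 255" --pt "0 0 0 0 255"

```text
clock: 7.6
tcp_pos: [0.5387, 0.13, 0.1373]
orientation: [0.0, 1.0, 0.005, 0.0]
wrist_force: [-0.7, 0.7, -0.1]
finger_gap: 0.0192
```

```bash
python3 - <<'E'
from h import *
np.set_printoptions(precision=4,suppress=True)
s=monitor.get_state();print(s["tcp_pos"],s["wrist_force"],s["ft_torque"])
d=save("scene","s4.png",(80,180,210,310),6)
W=world(d);z=W[...,2];near=np.hypot(W[...,0]-.539,W[...,1]-.129)<.02
p=W[near&(z>.085)&(z<.115)];print(np.median(p,0))
E
```

```text
[0.5387 0.13   0.1373] [-0.7017  0.7484 -0.1231] [ 0.0348 -0.0207  0.0184]
[0.5438 0.1263 0.101 ]
```

View pics/s4.png

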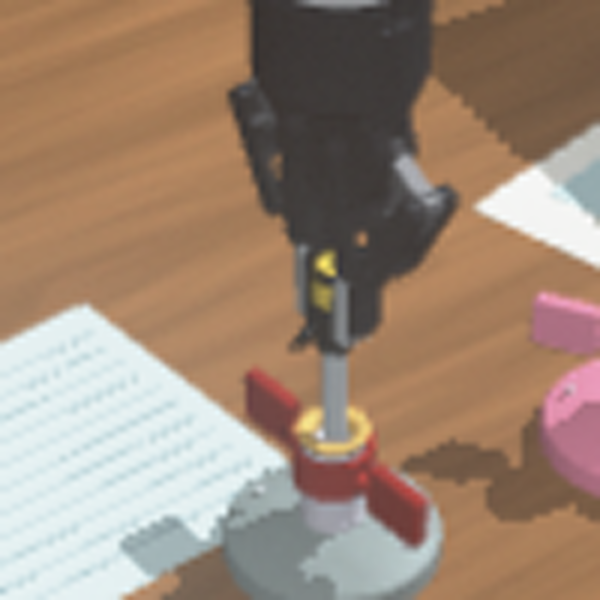

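The shank is in the mouth at crop (335,430), centred, with no force. Lowering on.

Emit:
send_rows --pt "0 0 -0.003 0 255" --pt "0 0 -0.003 0 255" --pt "0 0 -0.003 0 255" --pt "0 0 0 0 255"

```text
clock: 8.05
tcp_pos: [0.5381, 0.1301, 0.1276]
orientation: [-0.0, 1.0, 0.005, -0.001]
wrist_force: [-1.1, 0.4, -0.8]
finger_gap: 0.0191
```

Emit:
send_rows --pt "0 0 -0.004 0 255" --pt "0 0 -0.004 0 255" --pt "0 0 -0.004 0 255" --pt "0 0 -0.004 0 255" --pt "0 0 0 0 255"

```text
clock: 8.55
tcp_pos: [0.5381, 0.1301, 0.1114]
orientation: [-0.0, 1.0, 0.005, -0.001]
wrist_force: [-1.6, 2.4, -1.9]
finger_gap: 0.0192
```

Emit:
send_rows --pt "-0.0003 0.0005 -0.002 0 255" --pt "0 0 -0.002 0 255" --pt "0 0 -0.002 0 255" --pt "0 0 0 0 255"

```text
clock: 8.95
tcp_pos: [0.5382, 0.1304, 0.106]
orientation: [0.0, 1.0, 0.005, -0.0]
wrist_force: [-2.6, 0.5, -0.5]
finger_gap: 0.0185
```

Emit:
send_rows --pt "0 0 -0.002 0 255" --pt "0 0 -0.002 0 255" --pt "0 0 -0.002 0 255" --pt "0 0 0 0 255"

```text
clock: 9.35
tcp_pos: [0.5382, 0.1305, 0.1004]
orientation: [0.0, 1.0, 0.005, -0.0]
wrist_force: [-4.4, 2.0, 2.4]
finger_gap: 0.0189
```

Emit:
send_rows --pt "-0.0006 0.0003 -0.001 0 255" --pt "0 0 -0.001 0 255" --pt "0 0 -0.001 0 255" --pt "0 0 -0.001 0 255" --pt "0 0 0 0 255"

```text
clock: 9.85
tcp_pos: [0.538, 0.1307, 0.0961]
orientation: [0.0, 1.0, 0.005, 0.0]
wrist_force: [-2.5, -0.0, 2.4]
finger_gap: 0.0187
```

Emit:
send_rows --pt "0 0 -0.001 0 255" --pt "0 0 -0.001 0 255" --pt "0 0 0 0 255"

```text
clock: 10.15
tcp_pos: [0.538, 0.1307, 0.0941]
orientation: [0.0, 1.0, 0.005, 0.0]
wrist_force: [-1.9, 0.0, 1.5]
finger_gap: 0.0189
```

Emit:
send_rows --pt "0 0 -0.001 0 255" --pt "0 0 0 0 255"

```text
clock: 10.35
tcp_pos: [0.538, 0.1307, 0.0931]
orientation: [0.0, 1.0, 0.005, 0.0]
wrist_force: [-1.1, 0.1, 1.0]
finger_gap: 0.0191
```

Emit:
send_rows --pt "0 0 -0.0005 0 255" --pt "0 0 0 0 255"

```text
clock: 10.55
tcp_pos: [0.538, 0.1307, 0.0928]
orientation: [0.0, 1.0, 0.005, 0.0]
wrist_force: [-1.2, -0.7, 2.0]
finger_gap: 0.0191
```

Emit:
send_rows --pt "0 0 -0.0005 0 255" --pt "0 0 0 0 255"

```text
clock: 10.75
tcp_pos: [0.538, 0.1308, 0.0925]
orientation: [0.0, 1.0, 0.005, 0.0]
wrist_force: [-1.7, -0.4, 3.5]
finger_gap: 0.0188
```

Emit:
send_rows --pt "0 0 -0.0005 0 255" --pt "0 0 0 0 255"

```text
clock: 10.95
tcp_pos: [0.538, 0.1308, 0.0924]
orientation: [0.0, 1.0, 0.005, 0.0]
wrist_force: [-3.1, -1.9, 5.3]
finger_gap: 0.019
```

Emit:
send_rows --pt "0 0 -0.0005 0 255" --pt "0 0 0 0 255"

```text
clock: 11.15
tcp_pos: [0.5381, 0.1308, 0.0923]
orientation: [0.0, 1.0, 0.005, 0.001]
wrist_force: [-3.5, -0.1, 9.2]
finger_gap: 0.0192
```

The force climbs to 9 N while the tool stops at z 0.0923, the predicted home height. I let go and look.

Emit:
send_rows --pt "0 0 0 0 200" --pt "0 0 0 0 120" --pt "0 0 0 0 100" --pt "0 0 0 0 100" --pt "0 0 0 0 100"

```text
clock: 11.65
tcp_pos: [0.5377, 0.1309, 0.091]
orientation: [-0.0, 1.0, 0.005, -0.0]
wrist_force: [-0.8, 0.4, -0.1]
finger_gap: 0.0521
```

Emit:
send_rows --pt "0 0 0.01 0 100" --pt "0 0 0.03 0 100" --pt "0 0 0.04 0 100" --pt "0.03 0 0.02 0 60" --pt "0.026 0 0 0 60" --pt "0 0 0 0 60" --pt "0 0 0 0 60"

```text
clock: 12.35
tcp_pos: [0.5936, 0.1307, 0.1913]
orientation: [0.0, 1.0, 0.005, -0.0]
wrist_force: [0.3, -0.3, -0.3]
finger_gap: 0.0655
```

```bash
python3 - <<'E'
from h import *
np.set_printoptions(precision=4,suppress=True)
s=monitor.get_state();print(s["tcp_pos"],s["wrist_force"],s["ft_torque"],s["finger_gap"],s["joint_pos"])
d=save("scene","s5.png",(80,180,210,310),6)
W=world(d);z=W[...,2];near=np.hypot(W[...,0]-.539,W[...,1]-.129)<.02
for a,b in((.084,.1),(.1,.112),(.112,.121),(.122,.132)):
    p=W[near&(z>a)&(z<b)];print(a,len(p),p.mean(0),p.max(0))
hsv=cv2.cvtColor(d["img"],cv2.COLOR_RGB2HSV).astype(int);H,S,V=hsv[...,0],hsv[...,1],hsv[...,2]
red=((H<8)|(H>172))&(S>120)&(V>60)&(np.hypot(W[...,0]-.539,W[...,1]-.129)<.08)&(z>.068)
t=W[red];r=np.hypot(t[:,0]-.5385,t[:,1]-.129);q=t[r>.028][:,:2]
print(q[q[:,0]>.54].mean(0),q[q[:,0]<.53].mean(0))
for n in["antenna_foot","antenna_grip","nut_wing","nut_hub"]:
    for r in eyes.tip_of(n,"scene")[:4]: print(n,np.round(r["xyz"],4),round(r["conf"],2))
E
```

```text
[0.5936 0.1307 0.1913] [ 0.3125 -0.3403 -0.3364] [-0.0088  0.0587 -0.0021] 0.06546769648536455 [0.0848 0.3909 0.0596 1.2402 0.0001 1.6464]
0.084 32 [0.5446 0.1248 0.0918] [0.5497 0.1326 0.1   ]
0.1 24 [0.5446 0.1258 0.1057] [0.549  0.1383 0.1119]
0.112 24 [0.5443 0.1251 0.1165] [0.5515 0.137  0.1206]
0.122 22 [0.5413 0.1296 0.124 ] [0.5495 0.1394 0.1263]
[0.5873 0.1292] [0.4927 0.1289]
antenna_grip [0.544  0.1276 0.1037] 0.67
antenna_grip [0.586  0.1301 0.059 ] 0.36
nut_wing [0.7836 0.2287 0.0574] 0.89
nut_wing [0.6118 0.3366 0.0624] 0.87
nut_wing [0.5848 0.1321 0.0582] 0.72
nut_hub [0.7407 0.2126 0.0584] 0.95
nut_hub [0.5689 0.3126 0.0562] 0.84
nut_hub [0.5374 0.1318 0.0554] 0.53
```

View pics/s5.png

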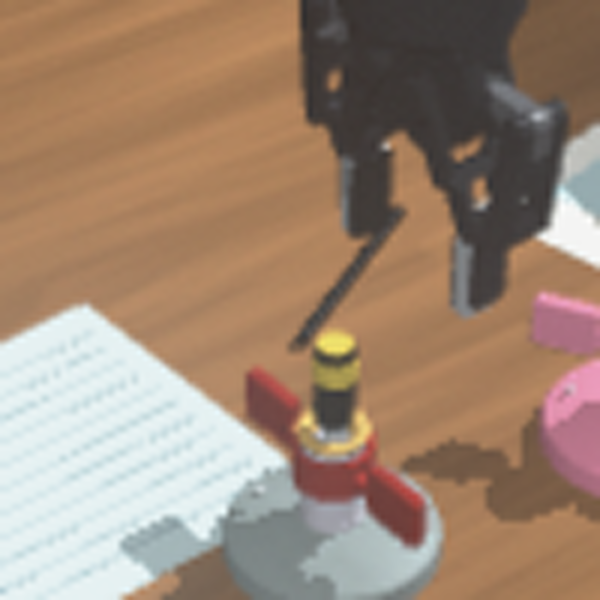

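The antenna stands upright at crop (335,380), top z 0.126, so its foot is on the bottom; the wings are still along x. I turn the gripper 90° over the +x wing.

Emit:
send_rows --pt "0 0 0 8.1 60" --pt "0 0 0 8.1 60" --pt "0 0 0 8.1 60" --pt "0 0 0 8.1 60" --pt "0 0 0 8.1 60" --pt "0 0 0 8.1 60" --pt "0 0 0 8.1 60" --pt "0 0 0 8.1 60" --pt "0 0 0 8.1 60" --pt "0 0 0 8.1 60" --pt "0 0 0 8.1 60" --pt "0 0 0 0 60"

```text
clock: 13.8
tcp_pos: [0.5932, 0.1309, 0.1914]
orientation: [-0.0, 0.709, 0.705, -0.0]
wrist_force: [-1.0, 0.1, 0.2]
finger_gap: 0.0653
```

Emit:
send_rows --pt "0.001 0 -0.04 0 100" --pt "0 0 -0.04 0 110" --pt "0 0 -0.03 0 120" --pt "0 0 -0.02 0 120" --pt "0 0 -0.008 0 120" --pt "0 0 0 0 120" --pt "0 0 0 0 120"

```text
clock: 14.5
tcp_pos: [0.5955, 0.1309, 0.0545]
orientation: [0.0, 0.71, 0.704, 0.001]
wrist_force: [-0.7, -0.4, 0.5]
finger_gap: 0.0454
```

```bash
python3 - <<'E'
from h import *
np.set_printoptions(precision=4,suppress=True)
s=monitor.get_state();print(s["tcp_pos"],s["orientation"],s["wrist_force"],s["ft_torque"],s["finger_gap"],s["joint_pos"])
d=save("scene","s6.png",(80,180,210,310),6)
E
```

```text
[0.5955 0.1309 0.0545] [0.0005 0.7097 0.7045 0.0006] [-0.7471 -0.3771  0.4738] [-0.0131  0.0113 -0.0115] 0.04541179960622665 [ 0.0848  0.4826 -0.1501  0.9365  0.0001  0.0921]
```

View pics/s6.png

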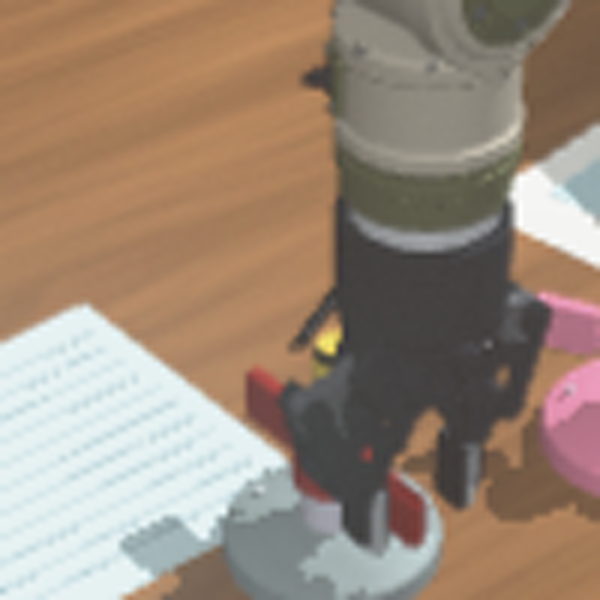

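The fingers straddle the +x wing at crop (400,500). Closing.

Emit:
send_rows --pt "0 0 0 0 180" --pt "0 0 0 0 210" --pt "0 0 0 0 255" --pt "0 0 0 0 255" --pt "0 0 0 0 255" --pt "0 0 0 0 255" --pt "0 0 0 0 255" --newtons 40

```text
clock: 15.25
tcp_pos: [0.5955, 0.1308, 0.0541]
orientation: [0.001, 0.709, 0.705, 0.001]
wrist_force: [0.6, -0.6, 5.2]
finger_gap: 0.0091
```

```bash
cat >> h.py <<'E'
C=np.array([.538,.1305])
def torque():
    s=monitor.get_state();p=s["tcp_pos"];f=s["wrist_force"];m=s["ft_torque"];q=s["orientation"]
    r=p[:2]-C; a=np.arctan2(r[1],r[0]); yaw=2*np.arctan2(q[2],q[1])
    t=-(r[0]*f[1]-r[1]*f[0])
    print("ang %.1f deg yaw-90 %.1f r %.4f z %.4f f_r %.2f f_t %.2f fz %.2f  rxF %.3f M %s gap %.4f clk %.2f"%(np.degrees(a),np.degrees(yaw)-90,np.hypot(*r),p[2],f[:2]@r/np.hypot(*r),-t/np.hypot(*r),f[2],-t*-1 if 0 else -t,np.round(m,3),s["finger_gap"],s["clock"]))
def rows(dth,n,r=None):
    s=monitor.get_state();r=s["tcp_pos"][:2]-C
    for k in range(n):
        c,si=np.cos(np.radians(dth)),np.sin(np.radians(dth)); r2=np.array([c*r[0]-si*r[1],si*r[0]+c*r[1]])
        print(np.round(r2-r,4),dth); r=r2
E
python3 - <<'E'
from h import *
torque(); rows(-5,6)
E
```

```text
ang 0.3 deg yaw-90 -0.4 r 0.0575 z 0.0541 f_r 0.57 f_t -0.64 fz 5.20  rxF -0.037 M [-0.201  0.031  0.279] gap 0.0091 clk 15.25
[-0.0002 -0.005 ] -5
[-0.0006 -0.005 ] -5
[-0.0011 -0.0049] -5
[-0.0015 -0.0048] -5
[-0.0019 -0.0046] -5
[-0.0023 -0.0045] -5
```

Emit:
send_rows --pt "-0.0002 -0.005 0 -5 255" --pt "-0.0006 -0.005 0 -5 255" --pt "-0.0011 -0.0049 0 -5 255" --pt "0 0 0 0 255"

```text
clock: 15.65
tcp_pos: [0.5936, 0.1152, 0.0541]
orientation: [0.001, 0.796, 0.605, 0.001]
wrist_force: [0.7, -2.1, 5.7]
finger_gap: 0.0088
```

```bash
python3 - <<'E'
from h import *
torque(); rows(-3,6)
E
```

```text
ang -15.4 deg yaw-90 -15.5 r 0.0577 z 0.0541 f_r 1.27 f_t -1.81 fz 5.74  rxF -0.104 M [-0.443  0.051  0.213] gap 0.0088 clk 15.65
[-0.0009 -0.0029] -3
[-0.001  -0.0028] -3
[-0.0012 -0.0028] -3
[-0.0013 -0.0027] -3
[-0.0015 -0.0026] -3
[-0.0016 -0.0026] -3
```

Emit:
send_rows --pt "-0.0009 -0.0029 0 -3 255"

```text
clock: 15.75
tcp_pos: [0.5929, 0.1127, 0.0541]
orientation: [0.001, 0.811, 0.585, 0.001]
wrist_force: [0.8, -1.3, 5.9]
finger_gap: 0.009
```

```bash
python3 - <<'E'
from h import *
torque()
E
```

```text
ang -18.0 deg yaw-90 -18.4 r 0.0577 z 0.0541 f_r 1.14 f_t -1.02 fz 5.89  rxF -0.059 M [-0.426 -0.002  0.333] gap 0.0090 clk 15.75
```

Emit:
send_rows --pt "-0.001 -0.0028 0 -3 255"

```text
clock: 15.85
tcp_pos: [0.5919, 0.1097, 0.0541]
orientation: [0.001, 0.826, 0.563, 0.001]
wrist_force: [0.5, -1.3, 5.6]
finger_gap: 0.009
```

```bash
python3 - <<'E'
from h import *
torque();rows(-2,6)
E
```

```text
ang -21.1 deg yaw-90 -21.5 r 0.0578 z 0.0541 f_r 0.90 f_t -1.02 fz 5.55  rxF -0.059 M [-0.446 -0.062  0.318] gap 0.0090 clk 15.85
[-0.0008 -0.0019] -2
[-0.0008 -0.0018] -2
[-0.0009 -0.0018] -2
[-0.0009 -0.0018] -2
[-0.001  -0.0017] -2
[-0.0011 -0.0017] -2
```

Total torque (r×F + Mz) while moving is about 0.26 N m, the free friction. I go on in small steps, reading it each time.

Emit:
send_rows --pt "-0.0008 -0.0019 0 -2 255" --pt "-0.0008 -0.0018 0 -2 255"

```text
clock: 16.05
tcp_pos: [0.5903, 0.106, 0.0541]
orientation: [0.001, 0.845, 0.534, 0.001]
wrist_force: [1.3, -2.2, 5.2]
finger_gap: 0.009
```

```bash
sed -i 's/    print("ang/    print("TOT %.3f"%(-t+m[2]),end=" "); print("ang/' h.py; python3 - <<'E'
from h import *
torque();rows(-2,3)
E
```

```text
TOT 0.279 ang -25.1 deg yaw-90 -25.4 r 0.0578 z 0.0541 f_r 2.12 f_t -1.48 fz 5.22  rxF -0.086 M [-0.438 -0.057  0.365] gap 0.0090 clk 16.05
[-0.0009 -0.0018] -2
[-0.001  -0.0018] -2
[-0.001  -0.0017] -2
```

Emit:
send_rows --pt "-0.0009 -0.0018 0 -2 255" --pt "-0.0009 -0.0018 0 -2 255"

```text
clock: 16.25
tcp_pos: [0.5885, 0.1023, 0.0541]
orientation: [0.001, 0.864, 0.504, 0.001]
wrist_force: [1.2, -1.9, 5.4]
finger_gap: 0.0089
```

```bash
python3 - <<'E'
from h import *
torque();rows(-2,4)
E
```

```text
TOT 0.333 ang -29.1 deg yaw-90 -29.5 r 0.0578 z 0.0541 f_r 1.98 f_t -1.10 fz 5.37  rxF -0.064 M [-0.479 -0.042  0.396] gap 0.0089 clk 16.25
[-0.001  -0.0017] -2
[-0.0011 -0.0017] -2
[-0.0011 -0.0017] -2
[-0.0012 -0.0016] -2
```

Emit:
send_rows --pt "-0.001 -0.0017 0 -2 255"

```text
clock: 16.35
tcp_pos: [0.5876, 0.1005, 0.0541]
orientation: [0.001, 0.872, 0.489, 0.001]
wrist_force: [0.2, -3.8, 5.8]
finger_gap: 0.009
```

```bash
python3 - <<'E'
from h import *
torque()
E
```

```text
TOT 0.174 ang -31.1 deg yaw-90 -31.5 r 0.0579 z 0.0541 f_r 2.13 f_t -3.12 fz 5.75  rxF -0.181 M [-0.569 -0.071  0.355] gap 0.0090 clk 16.35
```

Emit:
send_rows --pt "-0.0011 -0.0017 0 -2 255"

```text
clock: 16.45
tcp_pos: [0.5865, 0.0988, 0.0541]
orientation: [0.001, 0.881, 0.474, 0.001]
wrist_force: [1.0, -4.0, 5.9]
finger_gap: 0.0088
```

```bash
python3 - <<'E'
from h import *
torque();rows(-1.5,4)
E
```

```text
TOT 0.203 ang -33.2 deg yaw-90 -33.5 r 0.0579 z 0.0541 f_r 3.08 f_t -2.82 fz 5.87  rxF -0.163 M [-0.563 -0.082  0.366] gap 0.0088 clk 16.45
[-0.0008 -0.0013] -1.5
[-0.0009 -0.0012] -1.5
[-0.0009 -0.0012] -1.5
[-0.0009 -0.0012] -1.5
```

```bash
cat >> h.py <<'E'
def avg(n=8):
    T=[]
    for k in range(n):
        eyes.read_camera("scene"); s=monitor.get_state();r=s["tcp_pos"][:2]-C;f=s["wrist_force"];T.append(r[0]*f[1]-r[1]*f[0]+s["ft_torque"][2])
    print("AVG %.3f sd %.3f first %s"%(np.mean(T),np.std(T),np.round(T,3)), "tau",s["tau"].round(2))
E
python3 - <<'E'
from h import *
avg();torque()
E
```

```text
AVG 0.187 sd 0.031 first [0.216 0.172 0.145 0.221 0.236 0.162 0.177 0.165] tau [  1.71 -48.93  23.82   0.19   0.91   0.29]
TOT 0.165 ang -33.3 deg yaw-90 -33.4 r 0.0580 z 0.0541 f_r 2.36 f_t -2.28 fz 6.38  rxF -0.132 M [-0.598 -0.028  0.297] gap 0.0087 clk 16.85
```

No contact yet, it is still friction. On.

Emit:
send_rows --pt "-0.0011 -0.0016 0 -2 255" --pt "-0.0012 -0.0016 0 -2 255"

```text
clock: 17.05
tcp_pos: [0.5842, 0.0955, 0.0541]
orientation: [0.001, 0.897, 0.443, 0.001]
wrist_force: [1.6, -3.8, 5.1]
finger_gap: 0.0089
```

```bash
python3 - <<'E'
from h import *
torque();avg(2);rows(-2,4)
E
```

```text
TOT 0.259 ang -37.1 deg yaw-90 -37.5 r 0.0580 z 0.0541 f_r 3.56 f_t -2.06 fz 5.09  rxF -0.119 M [-0.63  -0.087  0.378] gap 0.0089 clk 17.05
AVG 0.227 sd 0.041 first [0.268 0.186] tau [  1.79 -48.74  23.71   0.23   0.99   0.51]
[-0.0013 -0.0016] -2
[-0.0013 -0.0015] -2
[-0.0014 -0.0015] -2
[-0.0014 -0.0014] -2
```

Emit:
send_rows --pt "-0.0013 -0.0016 0 -2 255" --pt "-0.0013 -0.0015 0 -2 255"

```text
clock: 17.35
tcp_pos: [0.5817, 0.0923, 0.0541]
orientation: [0.001, 0.912, 0.411, 0.001]
wrist_force: [1.1, -3.7, 5.2]
finger_gap: 0.0085
```

```bash
python3 - <<'E'
from h import *
torque();avg(2);rows(-2,4)
E
```

```text
TOT 0.244 ang -41.2 deg yaw-90 -41.5 r 0.0581 z 0.0541 f_r 3.28 f_t -2.03 fz 5.23  rxF -0.118 M [-0.745 -0.069  0.362] gap 0.0085 clk 17.35
AVG 0.228 sd 0.038 first [0.266 0.19 ] tau [  2.02 -48.44  23.61   0.27   1.1    0.51]
[-0.0014 -0.0015] -2
[-0.0014 -0.0014] -2
[-0.0015 -0.0014] -2
[-0.0015 -0.0013] -2
```

Emit:
send_rows --pt "-0.0014 -0.0017 0 -2 255" --pt "-0.0014 -0.0016 0 -2 255"

```text
clock: 17.65
tcp_pos: [0.5789, 0.0891, 0.0541]
orientation: [0.001, 0.925, 0.379, 0.001]
wrist_force: [1.3, -3.6, 5.9]
finger_gap: 0.0089
```

```bash
python3 - <<'E'
from h import *
torque();avg(2);rows(-2,4)
E
```

```text
TOT 0.294 ang -45.4 deg yaw-90 -45.5 r 0.0582 z 0.0541 f_r 3.44 f_t -1.63 fz 5.91  rxF -0.095 M [-0.525 -0.099  0.389] gap 0.0089 clk 17.65
AVG 0.220 sd 0.018 first [0.238 0.202] tau [  1.71 -48.11  23.58   0.26   0.93   0.47]
[-0.0015 -0.0014] -2
[-0.0015 -0.0013] -2
[-0.0016 -0.0013] -2
[-0.0016 -0.0012] -2
```

Emit:
send_rows --pt "-0.0015 -0.0014 0 -2 255" --pt "-0.0015 -0.0013 0 -2 255"

```text
clock: 17.95
tcp_pos: [0.5759, 0.0863, 0.0541]
orientation: [0.001, 0.938, 0.346, 0.001]
wrist_force: [1.2, -3.7, 5.3]
finger_gap: 0.009
```

```bash
python3 - <<'E'
from h import *
torque();avg(2);rows(-2,4)
E
```

```text
TOT 0.240 ang -49.4 deg yaw-90 -49.5 r 0.0582 z 0.0541 f_r 3.59 f_t -1.43 fz 5.34  rxF -0.083 M [-0.714 -0.121  0.323] gap 0.0090 clk 17.95
AVG 0.179 sd 0.014 first [0.193 0.164] tau [  1.98 -47.78  23.49   0.28   1.05   0.48]
[-0.0016 -0.0013] -2
[-0.0016 -0.0012] -2
[-0.0017 -0.0012] -2
[-0.0017 -0.0011] -2
```

Emit:
send_rows --pt "-0.0016 -0.0014 0 -2 255" --pt "-0.0016 -0.0013 0 -2 255"

```text
clock: 18.25
tcp_pos: [0.5727, 0.0836, 0.0541]
orientation: [0.001, 0.95, 0.313, 0.001]
wrist_force: [1.6, -3.4, 5.7]
finger_gap: 0.0092
```

```bash
python3 - <<'E'
from h import *
torque();avg(2);rows(-2,4)
E
```

```text
TOT 0.286 ang -53.5 deg yaw-90 -53.5 r 0.0583 z 0.0541 f_r 3.70 f_t -0.76 fz 5.67  rxF -0.044 M [-0.633 -0.083  0.33 ] gap 0.0092 clk 18.25
AVG 0.211 sd 0.005 first [0.205 0.216] tau [  1.89 -47.42  23.42   0.29   1.     0.46]
[-0.0017 -0.0012] -2
[-0.0017 -0.0011] -2
[-0.0017 -0.0011] -2
[-0.0018 -0.001 ] -2
```

Emit:
send_rows --pt "-0.0017 -0.0012 0 -2 255" --pt "-0.0017 -0.0011 0 -2 255"

```text
clock: 18.55
tcp_pos: [0.5694, 0.0812, 0.0542]
orientation: [0.001, 0.96, 0.28, 0.001]
wrist_force: [1.4, -4.0, 5.2]
finger_gap: 0.0088
```

```bash
python3 - <<'E'
from h import *
torque();avg(2);rows(-2,4)
E
```

```text
TOT 0.254 ang -57.5 deg yaw-90 -57.5 r 0.0584 z 0.0542 f_r 4.14 f_t -0.98 fz 5.17  rxF -0.057 M [-0.668 -0.154  0.311] gap 0.0088 clk 18.55
AVG 0.190 sd 0.017 first [0.173 0.208] tau [  2.1  -47.05  23.32   0.33   1.09   0.46]
[-0.0017 -0.0011] -2
[-0.0018 -0.001 ] -2
[-0.0018 -0.0009] -2
[-0.0018 -0.0009] -2
```

Emit:
send_rows --pt "-0.0017 -0.0013 0 -2 255" --pt "-0.0018 -0.0012 0 -2 255"

```text
clock: 18.85
tcp_pos: [0.5659, 0.079, 0.0541]
orientation: [0.001, 0.969, 0.246, 0.001]
wrist_force: [2.2, -2.8, 5.2]
finger_gap: 0.009
```

```bash
python3 - <<'E'
from h import *
torque();avg(2);rows(-2,4)
E
```

```text
TOT 0.286 ang -61.6 deg yaw-90 -61.5 r 0.0586 z 0.0541 f_r 3.48 f_t 0.64 fz 5.21  rxF 0.037 M [-0.403 -0.114  0.249] gap 0.0090 clk 18.85
AVG 0.231 sd 0.022 first [0.253 0.21 ] tau [  1.56 -46.71  23.32   0.31   0.82   0.43]
[-0.0018 -0.0009] -2
[-0.0018 -0.0009] -2
[-0.0019 -0.0008] -2
[-0.0019 -0.0007] -2
```

Emit:
send_rows --pt "-0.0018 -0.001 0 -2 255" --pt "-0.0018 -0.0009 0 -2 255"

```text
clock: 19.15
tcp_pos: [0.5622, 0.0771, 0.0541]
orientation: [0.001, 0.977, 0.213, 0.001]
wrist_force: [2.1, -3.1, 6.4]
finger_gap: 0.009
```

```bash
python3 - <<'E'
from h import *
torque();avg(2);rows(-2,4)
E
```

```text
TOT 0.398 ang -65.6 deg yaw-90 -65.5 r 0.0586 z 0.0541 f_r 3.69 f_t 0.62 fz 6.40  rxF 0.037 M [-0.503 -0.15   0.361] gap 0.0090 clk 19.15
AVG 0.253 sd 0.007 first [0.26  0.247] tau [  1.56 -46.34  23.25   0.33   0.81   0.45]
[-0.0019 -0.0008] -2
[-0.0019 -0.0007] -2
[-0.0019 -0.0007] -2
[-0.002  -0.0006] -2
```

Emit:
send_rows --pt "-0.0019 -0.0008 0 -2 255"

```text
clock: 19.35
tcp_pos: [0.5604, 0.0763, 0.0541]
orientation: [0.001, 0.981, 0.196, 0.001]
wrist_force: [2.5, -3.1, 6.8]
finger_gap: 0.0092
```

```bash
python3 - <<'E'
from h import *
torque();avg(4);rows(-2,2)
E
```

```text
TOT 0.430 ang -67.5 deg yaw-90 -67.4 r 0.0587 z 0.0541 f_r 3.84 f_t 1.14 fz 6.84  rxF 0.067 M [-0.56  -0.234  0.363] gap 0.0092 clk 19.35
AVG 0.268 sd 0.046 first [0.321 0.227 0.308 0.218] tau [  1.68 -46.02  23.2    0.36   0.86   0.28]
[-0.0019 -0.0007] -2
[-0.0019 -0.0007] -2
```

Emit:
send_rows --pt "-0.0019 -0.0007 0 -2 255"

```text
clock: 19.65
tcp_pos: [0.5586, 0.0755, 0.0541]
orientation: [0.001, 0.984, 0.179, 0.001]
wrist_force: [1.7, -3.2, 5.9]
finger_gap: 0.0089
```

```bash
python3 - <<'E'
from h import *
torque();avg(4);rows(-2,3)
E
```

```text
TOT 0.404 ang -69.5 deg yaw-90 -69.4 r 0.0587 z 0.0541 f_r 3.62 f_t 0.49 fz 5.88  rxF 0.029 M [-0.584 -0.203  0.375] gap 0.0089 clk 19.65
AVG 0.305 sd 0.042 first [0.35  0.312 0.321 0.236] tau [  1.8  -45.83  23.13   0.41   0.93   0.3 ]
[-0.0019 -0.0007] -2
[-0.002  -0.0006] -2
[-0.002  -0.0005] -2
```

Contact is clear: moving torque about 0.41 at 69.5°, so it started near 63°. Two more small steps.

Emit:
send_rows --pt "-0.0019 -0.0007 0 -2 255"

```text
clock: 19.95
tcp_pos: [0.5567, 0.0748, 0.0542]
orientation: [0.001, 0.987, 0.161, 0.001]
wrist_force: [1.1, -3.6, 5.4]
finger_gap: 0.0087
```

```bash
python3 - <<'E'
from h import *
torque();avg(4);rows(-2,2)
E
```

```text
TOT 0.386 ang -71.4 deg yaw-90 -71.4 r 0.0588 z 0.0542 f_r 3.77 f_t -0.08 fz 5.42  rxF -0.005 M [-0.624 -0.175  0.391] gap 0.0087 clk 19.95
AVG 0.334 sd 0.028 first [0.351 0.351 0.348 0.285] tau [  1.8  -45.64  23.08   0.44   0.94   0.32]
[-0.002  -0.0006] -2
[-0.002  -0.0005] -2
```

Emit:
send_rows --pt "-0.002 -0.0006 0 -2 255"

```text
clock: 20.25
tcp_pos: [0.5549, 0.0742, 0.0542]
orientation: [0.001, 0.99, 0.144, 0.001]
wrist_force: [2.2, -3.1, 5.7]
finger_gap: 0.0085
```

```bash
python3 - <<'E'
from h import *
torque();avg(5);rows(-2,3)
E
```

```text
TOT 0.444 ang -73.3 deg yaw-90 -73.4 r 0.0588 z 0.0542 f_r 3.58 f_t 1.24 fz 5.75  rxF 0.073 M [-0.66  -0.21   0.371] gap 0.0085 clk 20.25
AVG 0.372 sd 0.044 first [0.385 0.37  0.334 0.447 0.323] tau [  1.88 -45.43  22.97   0.5    0.98   0.32]
[-0.002  -0.0005] -2
[-0.002  -0.0005] -2
[-0.002  -0.0004] -2
```

Emit:
send_rows --pt "-0.002 -0.0005 0 -2 255"

```text
clock: 20.6
tcp_pos: [0.5529, 0.0736, 0.0541]
orientation: [0.001, 0.992, 0.127, 0.001]
wrist_force: [2.1, -4.3, 6.2]
finger_gap: 0.0093
```

```bash
python3 - <<'E'
from h import *
torque();avg(6)
E
```

```text
TOT 0.412 ang -75.3 deg yaw-90 -75.4 r 0.0588 z 0.0541 f_r 4.64 f_t 0.94 fz 6.21  rxF 0.055 M [-0.698 -0.312  0.357] gap 0.0093 clk 20.60
AVG 0.351 sd 0.031 first [0.343 0.373 0.392 0.316 0.373 0.309] tau [  2.01 -45.22  22.88   0.57   1.06   0.33]
```

Estimated torque is about 0.44–0.48 N m (0.2 rad past contact), in the target band. I release and lift clear.

Emit:
send_rows --pt "0 0 0 0 220" --pt "0 0 0 0 170" --pt "0 0 0 0 120" --pt "0 0 0 0 120" --pt "0 0 0 0 120"

```text
clock: 21.4
tcp_pos: [0.5508, 0.0747, 0.0529]
orientation: [-0.0, 0.992, 0.127, -0.0]
wrist_force: [0.1, 0.0, -0.1]
finger_gap: 0.0452
```

Emit:
send_rows --pt "0 0 0.02 0 120" --pt "0 0 0.04 0 120" --pt "0 0 0.04 0 120" --pt "0 -0.04 0.02 0 120" --pt "0 -0.05 0 0 120" --pt "0 -0.05 0 0 120" --pt "0 0 0 0 120" --pt "0 0 0 0 120"

```text
clock: 22.2
tcp_pos: [0.551, -0.0666, 0.1731]
orientation: [-0.0, 0.992, 0.126, -0.0]
wrist_force: [0.6, 0.1, -0.3]
finger_gap: 0.0452
```

```bash
python3 - <<'E'
from h import *
np.set_printoptions(precision=4,suppress=True)
s=monitor.get_state();print(s["clock"],s["tcp_pos"],s["wrist_force"])
d=save("scene","s7.png",(80,230,150,350),4)
W=world(d);z=W[...,2];near=np.hypot(W[...,0]-.539,W[...,1]-.129)<.02
for a,b in((.084,.1),(.1,.112),(.112,.121),(.122,.132)):
    p=W[near&(z>a)&(z<b)];print(a,len(p),p.mean(0),p.max(0))
hsv=cv2.cvtColor(d["img"],cv2.COLOR_RGB2HSV).astype(int);H,S,V=hsv[...,0],hsv[...,1],hsv[...,2]
red=((H<8)|(H>172))&(S>120)&(V>60)&(np.hypot(W[...,0]-.539,W[...,1]-.129)<.08)&(z>.066)
t=W[red];r=np.hypot(t[:,0]-.538,t[:,1]-.13);q=t[r>.028][:,:2]-C
for k in(q[:,1]<0,q[:,1]>0): 
    m=q[k].mean(0);print("wing",m,np.degrees(np.arctan2(m[1],m[0])))
for n in["spare_grip"]:
    for r in eyes.tip_of(n,"scene")[:3]: print(n,np.round(r["xyz"],4),round(r["conf"],2))
E
```

```text
22.2 [ 0.551  -0.0666  0.1731] [ 0.5951  0.0748 -0.3079]
0.084 31 [0.5427 0.1256 0.0927] [0.5486 0.1365 0.0997]
0.1 26 [0.5414 0.1251 0.1065] [0.5461 0.137  0.1118]
0.112 20 [0.542  0.1256 0.117 ] [0.5485 0.1361 0.1207]
0.122 25 [0.5376 0.1283 0.1243] [0.5458 0.1369 0.1265]
wing [ 0.016  -0.0467] -71.03501756249156
wing [-0.0111  0.0431] 104.4389017412759
spare_grip [ 0.5616 -0.1844  0.0814] 0.65
spare_grip [0.8003 0.04   0.0016] 0.64
```

View pics/s7.png

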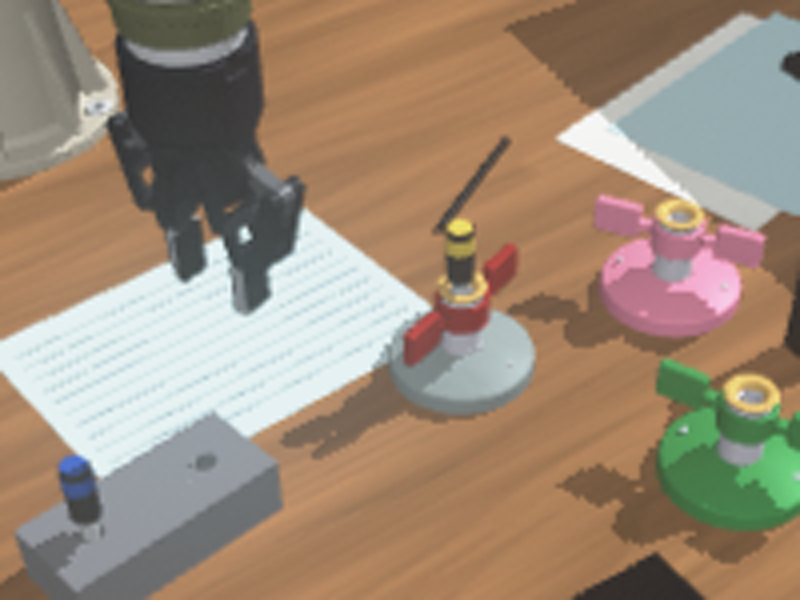

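Picture: the antenna stands upright at crop (460,250), top z 0.1265. The nut wings sit at about -73°, so the nut did not spring back from the tool's -75°. The spare is unmoved at (80,490) and the gripper is clear. Handing in.

```bash
python3 -c "
from h import *
print(ticket.hand_in())"
```

```text
the job is handed in; nothing more can be done
None
```

I put the yellow-banded antenna into the grey mount, pushed it home, let go, tightened the red nut clockwise and handed the job in at about 22 s. Hand-in reports no verdict, so whether it passed is unknown.

- **Seating:** I pushed to about 9 N. The tool stopped within 0.2 mm of the height I had worked out for the foot on the bottom. After release, and again at the end, the antenna top measured 0.126 m, which is right for an antenna that is fully home.
- **Tightening:** I gripped one wing and turned the nut about 75°. The jaw met the shank at roughly 63–65°, and I stopped about 0.2 rad later. I estimate 0.41–0.48 N m, or about 35–45 N on the shank. I could not measure the jaw force directly.
- **Disagreeing readings:** single torque readings scattered by about 0.05 N m. The average while holding still, about 0.35 N m, was lower than while moving.
- **Last checks:** the wings stayed at about -73° against the tool's -75°, so the nut did not spring back. The sleeve moved about 2–3 mm sideways when clamped, with a slight lean I estimate at 0.04 rad at most. The spare is where it was, the gripper is clear, and my moves stayed well away from the phone, mug and radio, which I did not measure again.

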